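# Open the meter gate and lift out the bearing housing

### The job

Slide the shutter gate of the seed meter fully open against its end stop, then grip the white nylon bearing housing by its round boss, lift it straight up out of the chamber and keep it level all the way. Finish while still holding it steady and level in the air, its underside about 10 cm above the chamber's rim, with nothing but the gripper carrying it; do not let go or put it down. Leave the gate fully open, and leave the gear, the coupling and the shaft where they lie.

Things in the scene. Friction and masses are not known exactly. Their poses are not given: they have to be found in the camera images.
- meter: faded green cast meter body fixed to the bench (all sizes in mm), 124 (x) by 317 (y, from -82 to +235). Origin on the bench under the centre of the open-topped chamber, z up; yaw within 25 degrees. Chamber inside 100 (x) by 140 (y), floor 8, rim 75 above the bench, walls 12. Side guide rails rise to 83, end stop bar at the +y end to 95. At +y is a closed gear case the gate opens over
- gate (a joint): slide of the steel shutter gate in m along the meter's +y: 0 closed, 0.145 fully open at the end stop. Starts 0 to 0.035; friction about 2.5 N plus 8 N per m/s; stays where left. The gate is a 4 mm plate, 106 (x) by 150 (y), top face 79 above the bench, and covers the chamber's mouth
- gate_tab (a point): top centre, 111 above the bench, of the upright steel pull tab at the middle of the gate, with which it moves. The tab is 10 thick along the slide (meter y), 40 wide (meter x) and stands 32 above the gate's top face. Axes as the meter body
- mouth (a point): centre of the chamber's mouth at rim height, 75 above the bench; axes as the meter body
- housing: loose white nylon bearing housing, 0.17 to 0.36 kg, on the chamber floor under the gate: flange 56 (x) by 90 (y) by 10 with, at its middle, an upright round boss 40 in diameter up to 58 above the underside (dark bore end on top, not open). Origin: centre of the underside, z up. Within 8 mm of the chamber's centre, yaw within 14 degrees of the meter's. Most finger room is along meter y
- gear: bystander: bronze toothed gear with hub, lying flat, 84 diameter, 30 high; origin at the centre of its underside
- coupling: bystander: rusted drive dog coupling with three dogs, 60 diameter, 36 high; origin at the centre of its underside
- shaft: bystander: square steel shaft 20 by 20 by 120 (along its y), lying; origin at the centre of its underside

How it is judged:
By the outcome, as a careful person would: the job done as asked, in the order asked, and still so for the second after the job is handed in, while the arm keeps its last pose, push and grip.
It also fails if it takes over 45 s, if anything falls off the work surface, if the arm or the gripper's body presses on something with over 40 N, if the wrist force passes 120 N, or if a joint passes its speed limit or range.

### The arm

A 6-joint arm with a two-finger parallel gripper is mounted at the origin on the work surface. World frame = base frame: x ahead of the robot, y to its left, z up, the work surface at z = 0. Lengths are in m, angles in rad, forces in N, time in s.
With the tool pointing down it reaches from about 0.2 to 0.875 m from the base axis. Payload 3.4 kg.
Tool frame: the origin (TCP) lies on the centre line of the jaws, within the pads' length; the fingertips stand manip.nose_length ahead of it and the grasp point (between the pads) lies 6 mm ahead of it (manip.nose_length is the distance from the TCP to the fingertips, in m); z points along the fingers, y is the direction in which the jaws open and shut (so a half turn about z gives the same grasp; the last joint's range is limited). The gripper opens to 94 mm and grips with 3 to 60 N. Pads are 16 mm wide; open, the fingers measure 119 mm over their backs; the gripper's body (75 mm by 177 mm) begins 78 mm behind the grasp point.
Start: joints at [1.054, 0.276, 1.505, -0, 1.361, -0.121], TCP at [0.222, 0.531, 0.23] pointing down, gripper open.
Joint ranges: [-2.89, 2.89], [-0.75, 2.08], [0.22, 2.7], [-1.18, 4.32], [0.11, 2.71], [-2.7, 2.7]. Speed limits (rad/s): [2.57, 2.57, 3.14, 3.14, 3.14, 3.14].

### API

Orientations are given as a unit quaternion [x, y, z, w].
In Python, from workcell import manip, cams gives the robot as it stands.
- The arm moves only by the tool move_arm, never from a script. Its argument "commands" is a list of rows, each an object with "delta_pos": the shift along the tool's x, y, z in cm, a list of three; "dr": the turn, a rotation vector about the tool's x, y, z in rad, a list of three; "gripper": the opening in per cent of the stroke, from 0 (shut) to 100 (fully open). A call has 1 to 12 rows; each row shifts and turns the commanded pose from where the row before left it, along the tool's axes as they then stand; what a row does not reach is not made up. A row lasts 1/12 s, in which the tool goes at most 41.7 mm and 7.16 degrees, less where a joint would pass 70% of its speed; a pose out of reach is approached as far as the arm can. A call is refused whole if a number of a shift passes 4.17 or a number of a turn 0.125, either way. A call with a gripper value outside its range is refused whole. The fingers move at their own pace and stop on an object; the grip force is fixed at half the most. Time passes only in rows, so rows that do not move let the fingers close. It gives the time, the measured TCP pose, the force and the opening at its end, in the units of the state.
- manip.read_state(): the state, without advancing time (a new reading comes with each control period).
- cams.get_image(name): name is "scene" or "side" or "wrist"; returns a dict with "frame" (420x560x3 uint8, red, green, blue), "range_z" (420x560 float32, m along the optical axis (not along the pixel's ray), 0 where there is no reading), "fx", "fy", "cx", "cy" (pixels), "T" (4x4, takes a point from camera to world coordinates); the wrist camera has in their place "T_tool_cam" (4x4, takes a point from camera to tool coordinates, whose origin is the TCP and whose axes are the flange's). Camera axes: x right, y down, z forward; pixel columns grow to the right and rows downward; lengths in m; the calibration is good to about 2 mm. A picture is of the moment at which its call begins: read the wrist's pose just before it.
- manip.hand_in(): hands the job in, once; it reports no verdict.
The state is a dict: "time_s": time; "joints": joint angles; "qvel": joint speeds; "effort": joint torques, N m; "tool_pos": TCP position; "eef_rot": TCP orientation; "force": force on the tool from outside, world axes, zero at the start; "wrist_torque": the same for the moment, N m; "width": finger opening in m.
Only numpy, scipy, OpenCV 4.12 (cv2) and the standard library are available. Lean on these libraries where they do the work, as an engineer would, in place of code of your own. Each camera call takes 0.05 s, during which the arm holds its last target. There are 200 camera calls.

## Working session

There is one attempt and no reset: what is moved stays moved. The work goes in short steps, Python scripts to look and compute and a tool call to move; the robot and the scene stay as the last step left them, time stands still between calls to the robot, and variables do not carry over. Pictures are saved under pics/ and viewed, about 8 in all and at most 12, crops included, and the job is handed in when it is done.

Besides the shell and the picture viewer there is one more tool, called after "Call:" as name(argument=value, ...), one argument or row to a line, values as JSON. move_arm: Moves the arm, as the interface text tells. Its arguments: {"type":"object","properties":{"commands":{"type":"array"}},"required":["commands"]}

```bash
mkdir -p pics
python3 - <<'E'
from workcell import manip, cams
import cv2,numpy as np
s=manip.read_state();print({k:np.round(v,3) for k,v in s.items()},manip.nose_length)
a=[]
for n in("scene","side"):
    c=cams.get_image(n);np.savez(n+".npz",**c);a.append(c["frame"]);print(n,np.round(c["T"],3).tolist(),c["fx"])
im=np.hstack(a);cv2.imwrite("pics/1.png",cv2.resize(a[0],(784,588))[:,:,::-1]);cv2.imwrite("pics/2.png",a[1][:,:,::-1])
E
```

```text
{'time_s': np.float64(0.0), 'joints': array([ 1.054,  0.277,  1.506, -0.   ,  1.361, -0.121]), 'qvel': array([-0.   ,  0.   , -0.001,  0.001,  0.   ,  0.   ]), 'effort': array([ 1.0000e-03, -4.0459e+01, -2.3723e+01,  7.0000e-02,  3.5000e-02,
       -0.0000e+00]), 'tool_pos': array([0.221, 0.53 , 0.23 ]), 'eef_rot': array([ 0.197,  0.98 , -0.001, -0.   ]), 'force': array([-0.182, -0.687,  0.148]), 'wrist_torque': array([-0.007, -0.069, -0.058]), 'width': np.float64(0.094)} 0.025
scene [[-0.139, 0.823, -0.55, 1.086], [0.99, 0.121, -0.068, 0.079], [0.011, -0.554, -0.832, 1.058], [0.0, 0.0, 0.0, 1.0]] 523.3672450033235
side [[0.969, -0.169, 0.18, 0.303], [-0.247, -0.689, 0.681, -0.652], [0.009, -0.705, -0.709, 0.793], [0.0, 0.0, 0.0, 1.0]] 417.65221598750566
```

View pics/1.png

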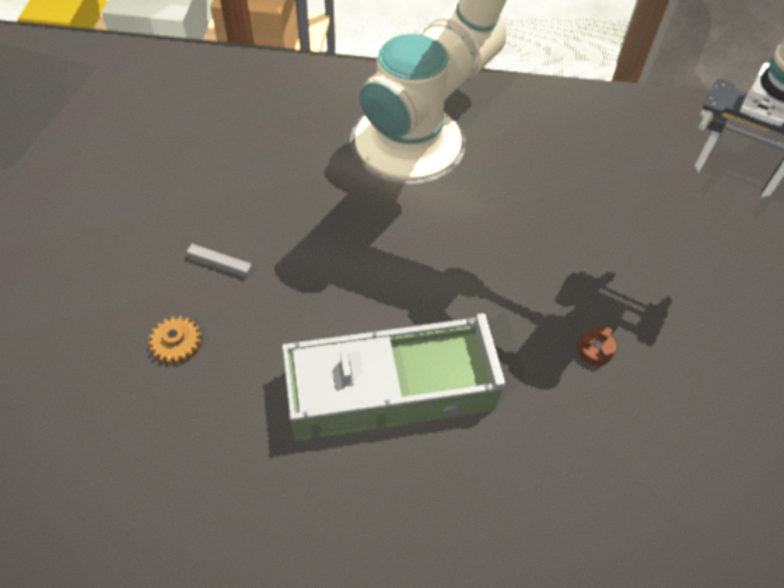

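View pics/2.png

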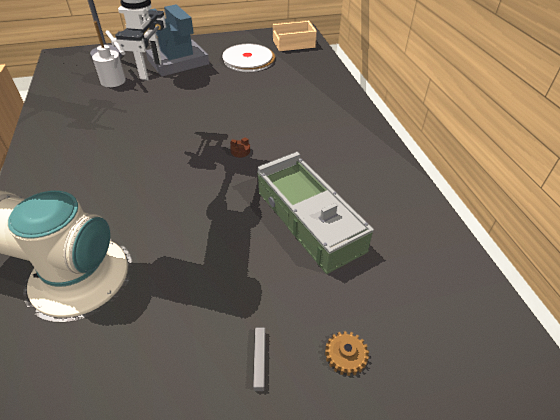

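The scene view shows the gate at about (345,370) of the enlarged picture, its tab at (347,368) and the end stop at (490,355). The meter's +y therefore runs roughly along world +y. Next I'll measure with the depth data.

```bash
cat > h.py <<'E'
import numpy as np,cv2
def cloud(c,T=None):
    z=c["range_z"];v,u=np.indices(z.shape)
    P=np.stack([(u-c["cx"])/c["fx"]*z,(v-c["cy"])/c["fy"]*z,z],-1)
    T=c["T"] if T is None else T
    W=P@T[:3,:3].T+T[:3,3];W[z<=0]=np.nan
    return W
E
python3 - <<'E'
from h import *
for n in("scene","side"):
    W=cloud(np.load(n+".npz")); x,y,z=np.moveaxis(W,-1,0)
    R=(x>.35)&(x<.9)&(y>-.2)&(y<.35)
    print(n,"bench z",np.nanmedian(z[R&(z<.03)]))
    m=R&(z>.068)&(z<.105); 
    nl,lab,st,_=cv2.connectedComponentsWithStats(m.astype(np.uint8));k=1+np.argmax(st[1:,4]);m=lab==k
    r=cv2.minAreaRect((W[m][:,:2]*1000).astype(np.float32));print("rect",r)
    pts=cv2.boxPoints(r);e=[pts[1]-pts[0],pts[2]-pts[1]];e=max(e,key=np.linalg.norm);e/=np.linalg.norm(e);e*=np.sign(e[1])
    c=np.array(r[0]); ang=np.arctan2(-e[0],e[1]);print("yaw",np.degrees(ang))
    ex=np.array([e[1],-e[0]]); o=c-e*76.5
    print("origin",o)
    L=np.stack([(W[...,:2]*1000-o)@ex,(W[...,:2]*1000-o)@e],-1)
    In=(abs(L[...,0])<75)&(L[...,1]>-95)&(L[...,1]<250)
    t=In&(z>.100)&(z<.13)&(L[...,1]<190);print("tab",t.sum(),np.nanmedian(L[t],0),L[t].min(0),L[t].max(0),z[t].max(),W[t].mean(0))
    s=In&(z>.088)&(z<.1)&(L[...,1]>150);print("stop",s.sum(),L[s].min(0),L[s].max(0),np.median(L[s],0))
    g=In&(z>.074)&(z<.081)&(abs(L[...,0])<45);print("gate",g.sum(),L[g].min(0),L[g].max(0),np.median(z[g]))
    g=In&(z>.081)&(z<.088);print("rail",g.sum(),np.percentile(L[g],[1,99],axis=0))
E
```

```text
scene bench z 0.0009572236461258266
rect ((560.2164916992188, 37.53987121582031), (129.32957458496094, 317.4521789550781), 17.48611068725586)
yaw 17.48611
origin [583.20279884 -35.42504883]
tab 99 [2.81485736 6.60453645] [-19.51189148   1.66027414] [21.10716273 11.87432796] 0.11503368125346314 [ 0.58354365 -0.02836754  0.11037556]
stop 396 [-61.66972059 179.97285751] [ 64.08816854 235.07492735] [  5.13203287 225.96403374]
gate 1968 [-44.96437161 -82.22607191] [ 44.99304145 221.62679751] 0.07913647063070933
rail 2098 [[-61.98710863 -81.04911385]
 [ 63.26771148 220.86109777]]
side bench z 0.0009395989095363211
rect ((561.617431640625, 37.42864990234375), (127.02825164794922, 318.9217834472656), 17.367237091064453)
yaw 17.367228
origin [584.45229721 -35.5838089 ]
tab 103 [-2.12874447  4.66094324] [-21.63728973   0.56344336] [19.14396059 12.56962535] 0.11450113531209394 [ 0.58049049 -0.03104728  0.10861111]
stop 237 [-62.27085207 209.03011655] [ 61.79160559 235.49347853] [ -2.58959472 224.47223567]
gate 1429 [-44.9521362  -82.54738706] [ 44.88314431 225.00363058] 0.07947580131296172
rail 1303 [[-62.55598824 -81.5832472 ]
 [ 62.25087004 223.81670004]]
```

Both views agree: the meter origin is at about (0.5835, -0.0355) with yaw 17.4°, and the gate is open about 6 mm. I'll move above the tab with the jaws along meter y.

Call:
move_arm(
  commands=[
    {"delta_pos":[-3.2,-2.2,0],"dr":[0,0,0],"gripper":100},
    {"delta_pos":[-3.2,-2.2,0],"dr":[0,0,0],"gripper":100},
    {"delta_pos":[-3.2,-2.2,0],"dr":[0,0,0],"gripper":100},
    {"delta_pos":[-3.2,-2.2,0],"dr":[0,0,0],"gripper":100},
    {"delta_pos":[-3.2,-2.2,0],"dr":[0,0,0],"gripper":100},
    {"delta_pos":[-3.2,-2.2,0],"dr":[0,0,0],"gripper":100},
    {"delta_pos":[-3.2,-2.2,0],"dr":[0,0,0],"gripper":100},
    {"delta_pos":[-3.2,-2.2,0],"dr":[0,0,0],"gripper":100},
    {"delta_pos":[-3.2,-2.2,0],"dr":[0,0,0],"gripper":100},
    {"delta_pos":[-3.2,-2.2,0],"dr":[0,0,0],"gripper":100},
    {"delta_pos":[-3.2,-2.2,0],"dr":[0,0,0],"gripper":100},
    {"delta_pos":[-3.2,-2.2,0],"dr":[0,0,0],"gripper":100},
  ],
)

```text
time_s: 1.1
tool_pos: [0.4746, 0.1371, 0.2303]
eef_rot: [0.197, 0.98, 0.0, -0.0]
force: [-0.3, 0.4, -0.7]
width: 0.094
```

Call:
move_arm(
  commands=[
    {"delta_pos":[-3.2,-2.2,0],"dr":[0,0,0],"gripper":100},
    {"delta_pos":[-3.2,-2.2,0],"dr":[0,0,0],"gripper":100},
    {"delta_pos":[-3.2,-2.2,0],"dr":[0,0,0],"gripper":100},
    {"delta_pos":[-3.2,-2.2,0],"dr":[0,0,0],"gripper":100},
    {"delta_pos":[0,0,0],"dr":[0,0,-0.117],"gripper":100},
    {"delta_pos":[0,0,0],"dr":[0,0,-0.117],"gripper":100},
    {"delta_pos":[0,0,0],"dr":[0,0,-0.117],"gripper":100},
    {"delta_pos":[0,0,0],"dr":[0,0,-0.117],"gripper":100},
    {"delta_pos":[0,0,0],"dr":[0,0,-0.117],"gripper":100},
    {"delta_pos":[0,0,0],"dr":[0,0,-0.117],"gripper":100},
    {"delta_pos":[0,0,0],"dr":[0,0,0],"gripper":100},
    {"delta_pos":[0,0,0],"dr":[0,0,0],"gripper":100},
  ],
)

```text
time_s: 2.1
tool_pos: [0.5582, 0.0084, 0.2301]
eef_rot: [-0.151, 0.989, 0.0, -0.0]
force: [0.3, -0.1, -0.3]
width: 0.0941
```

```bash
cat >> h.py <<'E'
from scipy.spatial.transform import Rotation as Ro
O=np.array([583.5,-35.5]);YAW=np.radians(17.4)
EX=np.array([np.cos(YAW),np.sin(YAW)]);EY=np.array([-np.sin(YAW),np.cos(YAW)])
def loc(W): d=np.asarray(W)[...,:2]*1000-O; return np.stack([d@EX,d@EY],-1)
def status(s):
    R=Ro.from_quat(s["eef_rot"]).as_matrix();l=loc(s["tool_pos"])
    print("t",round(s["time_s"],2),"local",l.round(1),"z",round(s["tool_pos"][2]*1000,1),"yaw",np.degrees(np.arctan2(-R[0,1],R[1,1])).round(2),"tilt",R[:2,2].round(4),"F",np.round(s["force"],1),"w",round(s["width"]*1000,1),"j",np.round(s["joints"],2))
    return R
def wristT(s,c):
    T=np.eye(4);T[:3,:3]=Ro.from_quat(s["eef_rot"]).as_matrix();T[:3,3]=s["tool_pos"];return T@c["T_tool_cam"]
def go(s,lx,ly,z):  # tool-axis shift in cm to local target mm
    R=Ro.from_quat(s["eef_rot"]).as_matrix();p=(O+lx*EX+ly*EY)/1000
    print("shift cm",((np.r_[p,z/1000]-s["tool_pos"])@R*100).round(2))
E
cat > w.py <<'E'
from workcell import manip,cams
from h import *
import sys
s=manip.read_state();status(s)
c=cams.get_image("wrist");W=cloud(c,wristT(s,c));np.savez("wrist.npz",W=W,f=c["frame"])
cv2.imwrite(sys.argv[1],c["frame"][:,:,::-1])
L=loc(W);z=W[...,2]
t=(z>.1)&(z<.12)&(abs(L[...,0])<30)&(abs(L[...,1])<180)
if t.sum(): print("tab",t.sum(),L[t].min(0),L[t].max(0),np.median(L[t],0),"z",np.median(z[t]))
E
python3 w.py pics/3.png; python3 -c "
from h import *;from workcell import manip;go(manip.read_state(),0,6,112)"
```

```text
t 2.1 local [-11.   49.5] z 230.1 yaw 17.37 tilt [-0.0008  0.0002] F [ 0.3 -0.1 -0.3] w 94.1 j [-0.11  0.25  1.54  0.    1.35 -1.98]
tab 585 [-19.540894     2.25178855] [20.84387216 12.62050387] [-1.06721138  8.25606761] z 0.10996850070559244
shift cm [-1.11 -4.35 11.82]
```

View pics/3.png

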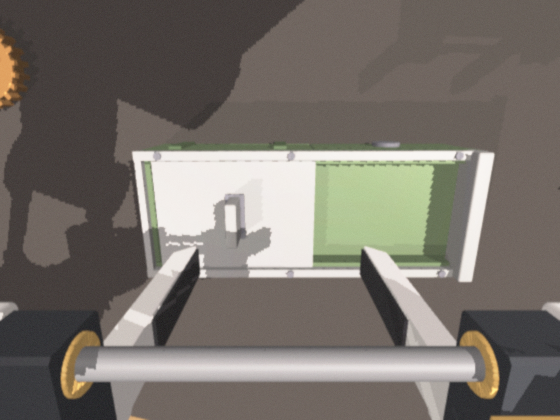

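The wrist view shows the tab at (232,222) and the green gear case to the right. The tab centre is at local y ≈ 7.5, so I'll descend and grip it.

Call:
move_arm(
  commands=[
    {"delta_pos":[-0.5,-2.1,0],"dr":[0,0,0],"gripper":60},
    {"delta_pos":[-0.6,-2.1,0],"dr":[0,0,0],"gripper":60},
    {"delta_pos":[0,0,3],"dr":[0,0,0],"gripper":60},
    {"delta_pos":[0,0,3],"dr":[0,0,0],"gripper":60},
    {"delta_pos":[0,0,3],"dr":[0,0,0],"gripper":60},
    {"delta_pos":[0,0,2],"dr":[0,0,0],"gripper":60},
    {"delta_pos":[0,0,0.8],"dr":[0,0,0],"gripper":60},
    {"delta_pos":[0,0,0],"dr":[0,0,0],"gripper":40},
    {"delta_pos":[0,0,0],"dr":[0,0,0],"gripper":25},
  ],
)

```text
time_s: 2.9
tool_pos: [0.5821, -0.0284, 0.1129]
eef_rot: [-0.152, 0.988, -0.0, 0.0]
force: [-0.2, -0.1, 0.4]
width: 0.0465
```

```bash
python3 -c "
from h import *;from workcell import manip;s=manip.read_state();status(s);go(s,0,7.5,112)"
```

```text
t 2.9 local [0.8 7.2] z 112.9 yaw 17.5 tilt [0.0006 0.    ] F [-0.2 -0.1  0.4] w 46.5 j [-0.17  0.37  1.67  0.    1.1  -2.04]
shift cm [0.08 0.03 0.09]
```

Call:
move_arm(
  commands=[
    {"delta_pos":[0,0,0],"dr":[0,0,0],"gripper":0},
    {"delta_pos":[0,0,0],"dr":[0,0,0],"gripper":0},
    {"delta_pos":[0,0,0],"dr":[0,0,0],"gripper":0},
    {"delta_pos":[0,0,0],"dr":[0,0,0],"gripper":0},
    {"delta_pos":[0,0,0],"dr":[0,0,0],"gripper":0},
    {"delta_pos":[0,0.5,0],"dr":[0,0,0],"gripper":0},
    {"delta_pos":[0,1,0],"dr":[0,0,0],"gripper":0},
    {"delta_pos":[0,1.5,0],"dr":[0,0,0],"gripper":0},
    {"delta_pos":[0,1.5,0],"dr":[0,0,0],"gripper":0},
    {"delta_pos":[0,1.5,0],"dr":[0,0,0],"gripper":0},
  ],
)

```text
time_s: 3.73
tool_pos: [0.5637, 0.0297, 0.113]
eef_rot: [-0.153, 0.988, -0.0, 0.001]
force: [2.0, -3.1, 2.9]
width: 0.01
```

```bash
python3 -c "
from h import *;from workcell import manip;s=manip.read_state();status(s);go(s,0,145,112)"
```

```text
t 3.73 local [ 0.6 68.2] z 113.0 yaw 17.55 tilt [ 0.0019 -0.0007] F [ 2.  -3.1  2.9] w 10.0 j [-0.07  0.35  1.71 -0.    1.08 -1.95]
shift cm [0.04 7.68 0.09]
```

The tab is held (10 mm) and sliding. Next I'll go most of the remaining way and creep the last part.

Call:
move_arm(
  commands=[
    {"delta_pos":[0,1.5,0],"dr":[0,0,0],"gripper":0},
    {"delta_pos":[0,1.5,0],"dr":[0,0,0],"gripper":0},
    {"delta_pos":[0,1.5,0],"dr":[0,0,0],"gripper":0},
    {"delta_pos":[0,1.2,0],"dr":[0,0,0],"gripper":0},
    {"delta_pos":[0,0.8,0],"dr":[0,0,0],"gripper":0},
    {"delta_pos":[0,0.3,0],"dr":[0,0,0],"gripper":0},
    {"delta_pos":[0,0.3,0],"dr":[0,0,0],"gripper":0},
    {"delta_pos":[0,0.2,0],"dr":[0,0,0],"gripper":0},
    {"delta_pos":[0,0.2,0],"dr":[0,0,0],"gripper":0},
  ],
)

```text
time_s: 4.48
tool_pos: [0.5415, 0.1004, 0.113]
eef_rot: [-0.152, 0.988, -0.0, 0.001]
force: [1.8, -2.7, 5.8]
width: 0.0094
```

```bash
python3 -c "
from h import *;from workcell import manip;s=manip.read_state();status(s);print(s['force'][:2]@EY);go(s,0,145,112)"
```

```text
t 4.48 local [  0.6 142.3] z 113.0 yaw 17.54 tilt [ 0.0015 -0.    ] F [ 1.8 -2.7  5.8] w 9.4 j [ 0.06  0.33  1.74 -0.    1.07 -1.82]
-3.092977594218874
shift cm [0.05 0.27 0.1 ]
```

Call:
move_arm(
  commands=[
    {"delta_pos":[0,0.15,0],"dr":[0,0,0],"gripper":0},
    {"delta_pos":[0,0.15,0],"dr":[0,0,0],"gripper":0},
    {"delta_pos":[0,0.1,0],"dr":[0,0,0],"gripper":0},
  ],
)

```text
time_s: 4.73
tool_pos: [0.5407, 0.1029, 0.113]
eef_rot: [-0.153, 0.988, -0.001, 0.001]
force: [2.4, -7.1, 4.6]
width: 0.0097
```

```bash
python3 -c "
from h import *;from workcell import manip;s=manip.read_state();status(s);print(s['force'][:2]@EY)"
```

```text
t 4.73 local [  0.5 144.9] z 113.0 yaw 17.57 tilt [ 0.0021 -0.0023] F [ 2.4 -7.1  4.6] w 9.7 j [ 0.06  0.33  1.74 -0.    1.07 -1.81]
-7.462480489339808
```

Call:
move_arm(
  commands=[
    {"delta_pos":[0,0.1,0],"dr":[0,0,0],"gripper":0},
    {"delta_pos":[0,0.1,0],"dr":[0,0,0],"gripper":0},
    {"delta_pos":[0,0,0],"dr":[0,0,0],"gripper":0},
  ],
)

```text
time_s: 4.98
tool_pos: [0.5406, 0.1031, 0.113]
eef_rot: [-0.153, 0.988, -0.003, 0.001]
force: [2.9, -10.4, 5.6]
width: 0.0102
```

```bash
python3 -c "
from h import *;from workcell import manip;s=manip.read_state();status(s);print(s['force'][:2]@EY)"
```

```text
t 4.98 local [  0.5 145. ] z 113.0 yaw 17.6 tilt [ 0.003  -0.0055] F [  2.9 -10.4   5.6] w 10.2 j [ 0.07  0.33  1.74 -0.01  1.07 -1.81]
-10.81813517063218
```

The slide has stalled at 145 mm against the stop with force rising. I'll release, rise and move back over the chamber.

Call:
move_arm(
  commands=[
    {"delta_pos":[0,-0.3,0],"dr":[0,0,0],"gripper":20},
    {"delta_pos":[0,0,0],"dr":[0,0,0],"gripper":45},
    {"delta_pos":[0,0,0],"dr":[0,0,0],"gripper":45},
    {"delta_pos":[0,0,0],"dr":[0,0,0],"gripper":45},
    {"delta_pos":[0,0,-2],"dr":[0,0,0],"gripper":45},
    {"delta_pos":[0,0,-3.5],"dr":[0,0,0],"gripper":45},
    {"delta_pos":[0,0,-4],"dr":[0,0,0],"gripper":45},
    {"delta_pos":[0,-4,-3],"dr":[0,0,0],"gripper":100},
    {"delta_pos":[0,-4,0],"dr":[0,0,0],"gripper":100},
    {"delta_pos":[0,-4,0],"dr":[0,0,0],"gripper":100},
    {"delta_pos":[0,-2,0],"dr":[0,0,0],"gripper":100},
    {"delta_pos":[0,0,0],"dr":[0,0,0],"gripper":100},
  ],
)

```text
time_s: 5.98
tool_pos: [0.5811, -0.0274, 0.2319]
eef_rot: [-0.151, 0.989, -0.001, -0.0]
force: [0.1, 1.1, 0.6]
width: 0.0722
```

```bash
python3 w.py pics/4.png
python3 - <<'E'
from h import *
d=np.load("wrist.npz");W=d["W"];L=loc(W);z=W[...,2]
In=(abs(L[...,0])<47)&(abs(L[...,1])<67)
b=In&(z>.055)&(z<.073);print("boss",b.sum(),np.median(z[b]),L[b].min(0),L[b].max(0),cv2.minEnclosingCircle(L[b].astype(np.float32)))
f=In&(z>.013)&(z<.024);print("flange",f.sum(),np.median(z[f]),cv2.minAreaRect(L[f].astype(np.float32)))
f=In&(z>.002)&(z<.012);print("floor",f.sum(),np.median(z[f]))
g=(abs(L[...,0])<40)&(z>.073)&(z<.084)&(L[...,1]>55)&(L[...,1]<90);print("gate edge",np.percentile(L[g][:,1],[0,1,5]) if g.sum() else 0)
E
```

```text
t 5.98 local [0.2 8.4] z 231.9 yaw 17.33 tilt [-0.     -0.0013] F [0.1 1.1 0.6] w 72.2 j [-0.17  0.29  1.49 -0.    1.37 -2.04]
tab 751 [-19.43812838 139.15285857] [ 20.93971561 150.29207041] [ -0.85444592 142.63577655] z 0.10986612795736933
boss 1246 0.06568763287848944 [-14.40614624 -24.83928249] [25.10005365 14.22143753] ((5.4261794090271, -5.371194839477539), 19.858421325683594)
flange 2197 0.01729019467684917 ((5.4190826416015625, -5.407768249511719), (55.854373931884766, 90.05790710449219), 3.6560134887695312)
floor 5127 0.007380549096954292
gate edge [69.87262413 70.16150676 70.46693549]
```

View pics/4.png

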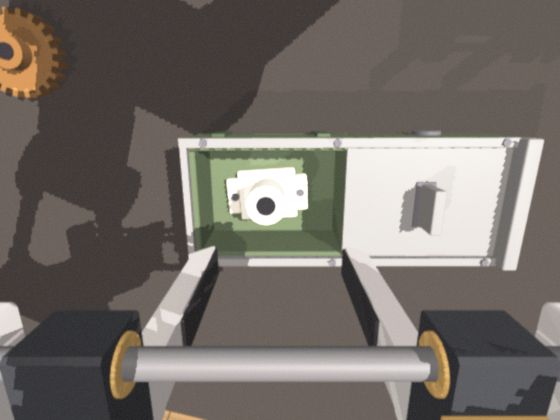

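The wrist view shows the open chamber, with the white boss at (266,203) on its flange, and the gate open with its tab at (430,208). The boss centre is at local (5.4, -5.4), and the 40 mm diameter, the 56×90 flange and the height of 66 all match. I'll move over it first.

```bash
python3 -c "
from h import *;from workcell import manip;s=manip.read_state();go(s,5.4,-5.4,51)"
```

```text
shift cm [-0.57 -1.66 18.07]
```

Call:
move_arm(
  commands=[
    {"delta_pos":[-0.5,-1.6,0],"dr":[0,0,0],"gripper":76},
    {"delta_pos":[0,0,3],"dr":[0,0,0],"gripper":76},
    {"delta_pos":[0,0,3],"dr":[0,0,0],"gripper":76},
    {"delta_pos":[0,0,2],"dr":[0,0,0],"gripper":76},
    {"delta_pos":[0,0,0],"dr":[0,0,0],"gripper":76},
    {"delta_pos":[0,0,0],"dr":[0,0,0],"gripper":76},
  ],
)

```text
time_s: 6.53
tool_pos: [0.5891, -0.0366, 0.1516]
eef_rot: [-0.153, 0.988, 0.001, -0.001]
force: [-0.4, -0.2, 0.5]
width: 0.0713
```

```bash
python3 -c "
from h import *;from workcell import manip;s=manip.read_state();status(s);go(s,5.4,-5.4,51)"
```

```text
t 6.53 local [ 5.1 -2.8] z 151.6 yaw 17.62 tilt [-0.0027  0.001 ] F [-0.4 -0.2  0.5] w 71.3 j [-0.18  0.35  1.59  0.    1.2  -2.06]
shift cm [-0.06 -0.28 10.06]
```

Call:
move_arm(
  commands=[
    {"delta_pos":[0,-0.27,0],"dr":[0,0,0],"gripper":76},
    {"delta_pos":[0,0,2.5],"dr":[0,0,0],"gripper":76},
    {"delta_pos":[0,0,2.5],"dr":[0,0,0],"gripper":76},
    {"delta_pos":[0,0,2],"dr":[0,0,0],"gripper":76},
    {"delta_pos":[0,0,1.5],"dr":[0,0,0],"gripper":76},
    {"delta_pos":[0,0,1],"dr":[0,0,0],"gripper":76},
    {"delta_pos":[0,0,0.5],"dr":[0,0,0],"gripper":76},
    {"delta_pos":[0,0,0],"dr":[0,0,0],"gripper":76},
    {"delta_pos":[0,0,0],"dr":[0,0,0],"gripper":76},
  ],
)

```text
time_s: 7.28
tool_pos: [0.5916, -0.0403, 0.0536]
eef_rot: [-0.153, 0.988, -0.0, 0.001]
force: [-0.5, 0.2, 0.7]
width: 0.0716
```

```bash
python3 -c "
from h import *;from workcell import manip;s=manip.read_state();status(s);go(s,5.4,-5.4,51)"
```

```text
t 7.28 local [ 6.3 -7. ] z 53.6 yaw 17.55 tilt [ 0.0021 -0.0003] F [-0.5  0.2  0.7] w 71.6 j [-0.19  0.45  1.72  0.    0.98 -2.06]
shift cm [0.09 0.16 0.26]
```

Call:
move_arm(
  commands=[
    {"delta_pos":[0.1,0.16,0.2],"dr":[0,0,0],"gripper":60},
    {"delta_pos":[0,0,0],"dr":[0,0,0],"gripper":50},
    {"delta_pos":[0,0,0],"dr":[0,0,0],"gripper":45},
    {"delta_pos":[0,0,0],"dr":[0,0,0],"gripper":20},
    {"delta_pos":[0,0,0],"dr":[0,0,0],"gripper":0},
    {"delta_pos":[0,0,0],"dr":[0,0,0],"gripper":0},
    {"delta_pos":[0,0,0],"dr":[0,0,0],"gripper":0},
    {"delta_pos":[0,0,0],"dr":[0,0,0],"gripper":0},
  ],
)

```text
time_s: 7.95
tool_pos: [0.5894, -0.0391, 0.0508]
eef_rot: [-0.153, 0.988, -0.0, 0.0]
force: [-0.5, -0.4, 2.3]
width: 0.0397
```

```bash
python3 -c "
from h import *;from workcell import manip;s=manip.read_state();status(s)"
```

```text
t 7.95 local [ 4.5 -5.2] z 50.8 yaw 17.55 tilt [ 0.0006 -0.0002] F [-0.5 -0.4  2.3] w 39.7 j [-0.18  0.45  1.72 -0.    0.97 -2.06]
```

The grip is on at 39.7 mm. I'll lift gently, by 167 mm in all.

Call:
move_arm(
  commands=[
    {"delta_pos":[0,0,-0.2],"dr":[0,0,0],"gripper":0},
    {"delta_pos":[0,0,-0.4],"dr":[0,0,0],"gripper":0},
    {"delta_pos":[0,0,-0.7],"dr":[0,0,0],"gripper":0},
    {"delta_pos":[0,0,-0.7],"dr":[0,0,0],"gripper":0},
    {"delta_pos":[0,0,0],"dr":[0,0,0],"gripper":0},
  ],
)

```text
time_s: 8.37
tool_pos: [0.5902, -0.0391, 0.0721]
eef_rot: [-0.153, 0.988, -0.0, 0.001]
force: [1.2, 0.3, -2.7]
width: 0.0398
```

```bash
python3 w.py pics/5.png; python3 -c "
from h import *
d=np.load('wrist.npz');W=d['W'];L=loc(W);z=W[...,2]
f=(abs(L[...,0])<47)&(abs(L[...,1])<67)&(z>.025)&(z<.05);print(f.sum(),np.median(z[f]) if f.sum() else 0)"
```

```text
t 8.37 local [ 5.3 -5.5] z 72.1 yaw 17.55 tilt [ 0.0028 -0.0004] F [ 1.2  0.3 -2.7] w 39.8 j [-0.18  0.43  1.7   0.    1.01 -2.06]
tab 2350 [ -4.92279888 -37.24947514] [14.54491537 26.88174837] [-3.25350731 -5.11769069] z 0.11086236215035063
5484 0.03844669409008347
```

View pics/5.png

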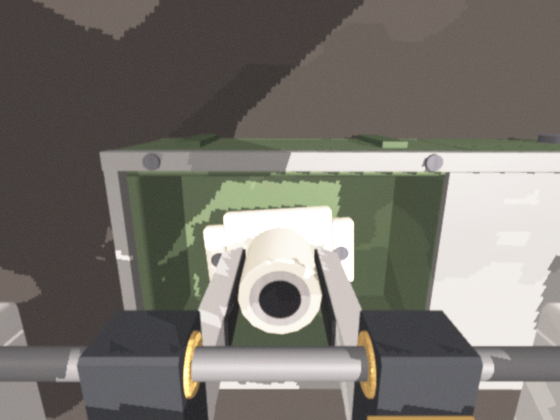

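The boss (280,297) is between the pads, the flange is clear of the floor and level, and the weight is about 2.7 N. I'll carry on lifting the remaining 146 mm.

Call:
move_arm(
  commands=[
    {"delta_pos":[0,0,-0.8],"dr":[0,0,0],"gripper":0},
    {"delta_pos":[0,0,-1.3],"dr":[0,0,0],"gripper":0},
    {"delta_pos":[0,0,-1.5],"dr":[0,0,0],"gripper":0},
    {"delta_pos":[0,0,-1.5],"dr":[0,0,0],"gripper":0},
    {"delta_pos":[0,0,-1.5],"dr":[0,0,0],"gripper":0},
    {"delta_pos":[0,0,-1.5],"dr":[0,0,0],"gripper":0},
    {"delta_pos":[0,0,-1.5],"dr":[0,0,0],"gripper":0},
    {"delta_pos":[0,0,-1.5],"dr":[0,0,0],"gripper":0},
    {"delta_pos":[0,0,-1.5],"dr":[0,0,0],"gripper":0},
    {"delta_pos":[0,0,-1.2],"dr":[0,0,0],"gripper":0},
    {"delta_pos":[0,0,-0.6],"dr":[0,0,0],"gripper":0},
    {"delta_pos":[0,0,-0.2],"dr":[0,0,0],"gripper":0},
  ],
)

```text
time_s: 9.42
tool_pos: [0.5895, -0.039, 0.2179]
eef_rot: [-0.153, 0.988, -0.0, 0.001]
force: [0.0, 0.0, -3.4]
width: 0.0394
```

Call:
move_arm(
  commands=[
    {"delta_pos":[0,0,0],"dr":[0,0,0],"gripper":0},
    {"delta_pos":[0,0,0],"dr":[0,0,0],"gripper":0},
    {"delta_pos":[0,0,0],"dr":[0,0,0],"gripper":0},
    {"delta_pos":[0,0,0],"dr":[0,0,0],"gripper":0},
    {"delta_pos":[0,0,0],"dr":[0,0,0],"gripper":0},
    {"delta_pos":[0,0,0],"dr":[0,0,0],"gripper":0},
  ],
)

```text
time_s: 9.92
tool_pos: [0.589, -0.039, 0.216]
eef_rot: [-0.152, 0.988, 0.0, -0.0]
force: [-0.2, -0.2, -3.2]
width: 0.0398
```

```bash
python3 w.py pics/6.png
python3 - <<'E'
from h import *
from workcell import cams
d=np.load('wrist.npz');W=d['W'];L=loc(W);z=W[...,2]
f=(abs(L[...,0]-5)<40)&(abs(L[...,1]+5)<60)&(z>.165)&(z<.2)
A=np.c_[L[f]/1000,np.ones(f.sum())]
from numpy.linalg import lstsq
for _ in range(3):
    p=lstsq(A,z[f],rcond=None)[0];r=abs(A@p-z[f]);k=np.where(f)
    f2=np.zeros_like(f);f2[k[0][r<.003],k[1][r<.003]]=1;f=f2;A=np.c_[L[f]/1000,np.ones(f.sum())]
print("flange top plane: slopes deg",np.degrees(p[:2]),"z",np.median(z[f]),f.sum())
c=cams.get_image("side");W=cloud(c);L=loc(W);z=W[...,2]
t=(z>.1)&(z<.12)&(abs(L[...,0])<30)&(L[...,1]>100)&(L[...,1]<180);print("tab side",t.sum(),L[t].min(0),L[t].max(0))
g=(abs(L[...,0])<40)&(z>.073)&(z<.084)&(L[...,1]>55)&(L[...,1]<100);print("gate edge",np.percentile(L[g][:,1],[0,2,5]) if g.sum() else 0)
cv2.imwrite("pics/7.png",cv2.resize(c["frame"][80:290,180:460,::-1],(784,588)))
E
```

```text
t 9.92 local [ 4.2 -5. ] z 216.0 yaw 17.54 tilt [-0.0008  0.0002] F [-0.2 -0.2 -3.2] w 39.8 j [-0.18  0.31  1.5   0.    1.34 -2.06]
tab 887 [-19.43936945 139.23445768] [ 20.78729014 150.33915691] [ -0.53429958 142.3140534 ] z 0.10980594163173951
flange top plane: slopes deg [1.15521095 0.12061892] z 0.1824543752045612 4541
tab side 93 [-19.63990681 137.75019994] [ 21.06882782 150.10613532]
gate edge [68.17632043 69.17832876 69.96089803]
```

View pics/7.png

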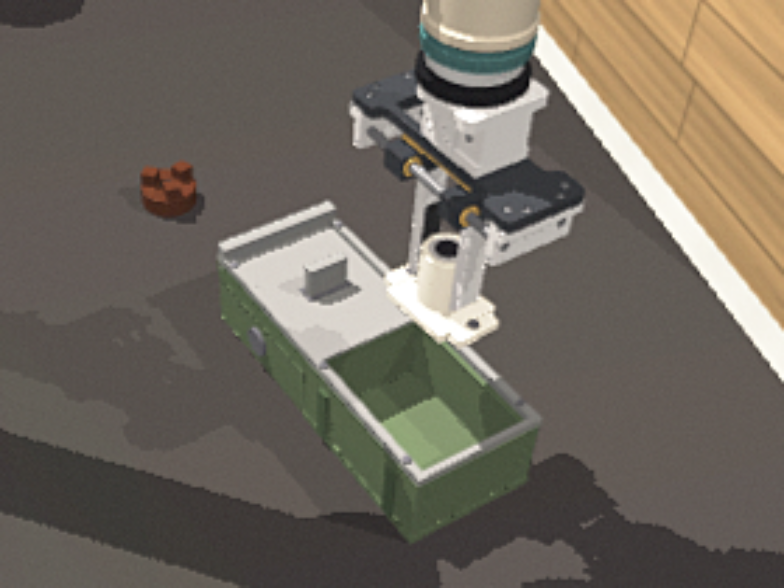

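The side view shows the housing held level at (445,290), clear above the mouth. The gate is fully open and the coupling has not been disturbed. The underside is about 97.5 mm above the rim, so I'll add 2 mm and let it settle.

Call:
move_arm(
  commands=[
    {"delta_pos":[0,0,-0.2],"dr":[0,0,0],"gripper":0},
    {"delta_pos":[0,0,0],"dr":[0,0,0],"gripper":0},
    {"delta_pos":[0,0,0],"dr":[0,0,0],"gripper":0},
    {"delta_pos":[0,0,0],"dr":[0,0,0],"gripper":0},
    {"delta_pos":[0,0,0],"dr":[0,0,0],"gripper":0},
    {"delta_pos":[0,0,0],"dr":[0,0,0],"gripper":0},
    {"delta_pos":[0,0,0],"dr":[0,0,0],"gripper":0},
    {"delta_pos":[0,0,0],"dr":[0,0,0],"gripper":0},
  ],
)

```text
time_s: 10.68
tool_pos: [0.5891, -0.039, 0.2185]
eef_rot: [-0.152, 0.988, 0.0, -0.0]
force: [0.6, 0.6, -2.9]
width: 0.0398
```

```bash
python3 w.py pics/8.png
python3 - <<'E'
from h import *
from workcell import manip
d=np.load('wrist.npz');W=d['W'];L=loc(W);z=W[...,2]
f=(abs(L[...,0]-5)<40)&(abs(L[...,1]+5)<60)&(z>.175)&(z<.195)
for a,b in((-50,-30),(20,40)):
    k=f&(L[...,1]>a)&(L[...,1]<b);print("end",a,k.sum(),np.median(z[k]))
for a,b in((-10,-3),(3,10),(15,22),(25,32)):
    k=f&(L[...,0]>a)&(L[...,0]<b);print("x",a,k.sum(),np.median(z[k]) if k.sum() else 0)
print(manip.hand_in())
E
```

```text
t 10.68 local [ 4.3 -5. ] z 218.5 yaw 17.54 tilt [-0.      0.0001] F [ 0.6  0.6 -2.9] w 39.8 j [-0.18  0.31  1.49  0.    1.34 -2.06]
tab 864 [-19.51953806 139.14254609] [ 20.33407768 150.85588616] [ -0.98136453 142.14241587] z 0.10988187563379673
end -50 1265 0.18471874067068722
end 20 1426 0.1848766406013135
x -10 1165 0.18496965768607324
x 3 298 0.18509200702132056
x 15 88 0.1846047635447632
x 25 0 0
the job is handed in; nothing more can be done
None
```

I slid the gate fully open, then gripped the housing by its boss and lifted it straight up. I handed the job in with the housing still held in the air, after about 10.7 s of the 45 s.

- **Gate:** it stalled against the end stop at 145 mm with about 11 N of push. The last camera check still put the tab at about 145 mm.
- **Housing:** the jaws read 39.8 mm on the 40 mm boss, and the gripper carries about 3 N. The flange top is at about 184.8 mm, which puts the underside about 10 cm above the rim.
- **Level:** the flange's two ends agree within 0.2 mm, and heights across its width agree within about 0.5 mm. An earlier plane fit gave 1.2° of slope across the width. The last check did not show it, so I took it as noise from that fit.
- **Bystanders:** I never touched the gear, coupling or shaft. I did not measure their positions again at the end.

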